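# Open the paint shop utility box by its recessed paddle latch

### The job

Open the grey utility box, the one with a steel paddle handle sunk in a dish in its lid: pull the free end of the paddle up to trip the latch and keep pulling to raise the lid until it stands more than 45 degrees open. Let go so that the lid stays open by itself, and do not shift the solvent tin standing near.

Things in the scene. Friction and masses are not known exactly. Their poses are not given: they have to be found in the camera images.
- utility_box: Grey sheet-steel box, fixed on a thin bench mat, 180 (x) x 190 (y) x 125 mm high without lid. Origin: centre of its underside; x axis points from its front to its back, z up. The lid is hinged at the back: hinge line along y at x = 90, z = 127 mm; lid top at z = 129, front edge at x = -94 mm. A dish sunk in the lid, x -74 to 18, y -66 to 66, floor at z = 90 mm, is open at both sides of the paddle.
- paddle_grip (a point): Point in the steel paddle near its free front end, mid width and thickness; shut, at x = -44, y = 0, z = 121 mm of utility_box. The paddle is a bar 28 mm wide (y), 14 mm thick, top flush with the lid, from x = -57 mm (free end) back to its pivot pin along y at x = 9, z = 121 mm. The pin's ears reach out to y = -23 and 23 mm, only at x = 0 to 18. Turns with the paddle.
- box_paddle (a joint): Paddle angle relative to the lid, rad: 0 = flush, grows as the free front end is pulled up, stop at 0.6. A light spring (2 to 3 N at the free end) returns it. It draws back the latch tongue: the lid is locked below about 0.35 and free above about 0.45, so keep the paddle near its stop until the lid has left the box.
- box_lid (a joint): Lid angle, rad: 0 = shut and latched, grows as the front edge rises, stop at 1.4 (0.785 = 45 degrees). Stiff friction hinges: it needs about 5 to 7 N at the paddle to raise and stays where it is left.
- parts_box: Bystander: low dark blue steel box with a plain lid, no paddle, 151 x 216 x 89 mm, fixed to the bench; origin at the centre of its underside. Not the box to open.
- solvent_tin: Bystander: round upright tin with a black cap, 66 mm diameter, 134 mm high, loose; origin at the centre of its underside. Leave it where it is.

How it is judged:
On the way:
1. the paddle is pulled up, past the point where the latch lets go (value of joint box_paddle above 0.4 rad), for 0.1 s.
At the end, for the whole second after the job is handed in: The utility box's lid stands more than 45 degrees (0.785 rad) open, at rest by itself (value of joint box_lid above 0.785 rad and velocity of joint box_lid between -0.05 and 0.05 rad/s); the robot touches nothing.
It fails at once if the solvent tin is shifted by more than 30 mm (distance of solvent_tin from where it was at the start of the episode above 0.03 m).
It also fails if it takes over 35 s, if anything falls off the work surface, if the arm or the gripper's body presses on something with over 40 N, if the wrist force passes 120 N, or if a joint passes its speed limit or range.

### The arm

A 6-joint arm with a two-finger parallel gripper is mounted at the origin on the work surface; the furniture and walls round the work are solid. World frame = base frame: x ahead of the robot, y to its left, z up, the work surface at z = 0. Lengths are in m, angles in rad, forces in N, time in s.
With the tool pointing down it reaches from about 0.4 to 0.825 m from the base axis. Payload 7 kg.
Tool frame: the origin (TCP) lies on the front face of the gripper's body, between the roots of the fingers; the fingertips stand 66 mm ahead of it and the grasp point (between the pads) lies 47 mm ahead of it; z points along the fingers, y is the line along which they close (so a half turn about z gives the same grasp; the last joint's range is limited). The gripper opens to 88 mm and grips with 3 to 60 N. Pads are 19 mm wide; open, the fingers measure 130 mm over their backs; the gripper's body (78 mm by 193 mm) begins 47 mm behind the grasp point.
Start: joints at [1.39, 0.359, 0.012, 0, -1.224, -0.288], TCP at [0.305, 0.602, 0.292] pointing down, gripper open.
Joint ranges: [-3.07, 3.07], [-1.43, 2.12], [-1.02, 1.25], [-3.03, 1.67], [-3.05, -0], [-3.03, 3.03]. Speed limits (rad/s): [2.39, 2.39, 3.01, 3.14, 3.14, 3.14].

### API

Orientations are given as [roll, pitch, yaw] about the fixed x, y, z axes, in that order (R = Rz(yaw) Ry(pitch) Rx(roll)).
In Python, from station import arm gives the robot as it stands. The module is installed in compiled form; this text tells all that it offers.
- The arm moves only by the tool move_arm, never from a script. Its argument "increments" is a list of rows, each an object of numbers: "jaw": the gripper command: -1 is shut, 1 is fully open, values between are in proportion; "dx", "dy", "dz": the shift along the tool's x, y, z in m; "twist": the turn about the tool's z in rad. A call has 1 to 12 rows; each row shifts and turns the commanded pose from where the row before left it, along the tool's axes as they then stand; what a row does not reach is not made up. A row lasts 1/12 s, in which the tool goes at most 41.7 mm and 7.16 degrees, less where a joint would pass 70% of its speed; a pose out of reach is approached as far as the arm can. A call is refused whole if a number of a shift passes 0.0417 or a number of a turn 0.125, either way. A call with a gripper value outside its range is refused whole. The fingers move at their own pace and stop on an object; "force" is the grip in N (left out, the last holds). Time passes only in rows, so rows that do not move let the fingers close. It gives the time, the measured TCP pose, the force, the opening and the grip force at its end, in the units of the state.
- arm.get_state(): the state, without advancing time (a new reading comes with each control period).
- arm.grab_frame(name): name is "side" or "top"; returns the picture (420x560x3 uint8, blue, green, red); there is no depth.
- arm.camera_info(name): a dict with "K" (3x3 intrinsics, pixels), "extrinsics" (4x4, takes a point from camera to world coordinates). Camera axes: x right, y down, z forward; pixel columns grow to the right and rows downward; lengths in m; the calibration is good to about 2 mm. A picture is of the moment at which its call begins. camera_info takes no time and is no camera call.
- arm.job_done(): hands the job in; it is judged then, once.
Trained networks look in the newest picture that a camera, given by its name, has taken for a name from the list of things; names that differ only in an ending like _2 or _b are one class to them, and where a whole thing is asked for, a point or a joint stands for the part that bears it (a point fixed in the world has none). Each returns a list of dicts, best first, with "score" (0 to 1); they miss things now and then, are a little off and sometimes report something else, mostly with a low value. They report only what shows in the picture. A call takes as long as a camera call.
- arm.find_in(camera, name): "position" ([x, y, z] in m, in world coordinates, good to about 4 mm: the middle of the surface that is visible of it).
- arm.silhouettes(camera, name): "pixels" (420x560 bool, what is visible of it).
- arm.pinpoint(camera, name): "position" ([x, y, z] in m, in world coordinates, good to about 4 mm: a listed point, or the origin of a listed thing).
The state is a dict: "t": time; "q": joint angles; "qd": joint speeds; "joint_efforts": joint torques, N m; "eef_pos": TCP position; "ee_rot": TCP orientation; "force": force on the tool from outside, world axes, zero at the start; "moment": the same for the moment, N m; "width": finger opening in m; "gripper_force": force on a finger pad.
Only numpy, scipy, OpenCV 4.12 (cv2) and the standard library are available. Lean on these libraries where they do the work, as an engineer would, in place of code of your own. Each camera call takes 0.05 s, during which the arm holds its last target. There are 200 camera calls.

## Working session

There is one attempt and no reset: what is moved stays moved. The work goes in short steps, Python scripts to look and compute and a tool call to move; the robot and the scene stay as the last step left them, time stands still between calls to the robot, and variables do not carry over. Pictures are saved under pics/ and viewed, at most 10 in all, crops included, and the job is handed in when it is done.

Besides the shell and the picture viewer there is one more tool, called after "Call:" in YAML: its name, and indented under it one key for each argument. move_arm: Moves the arm, as the interface text tells. Its arguments: {"type":"object","properties":{"increments":{"type":"array"},"force":{"type":"number"}},"required":["increments"]}

```bash
mkdir -p pics; python3 - <<'E'
from station import arm
import cv2
for c in("side","top"):
    cv2.imwrite(f"pics/{c}0.png",arm.grab_frame(c))
    for n in("utility_box","paddle_grip","solvent_tin","parts_box"):
        print(c,n,[(r["position"].round(3) if hasattr(r["position"],"round") else r["position"],round(r["score"],2)) for r in arm.pinpoint(c,n)[:2]])
s=arm.get_state();print(s["t"],s["eef_pos"],s["ee_rot"],s["width"])
E
```

```text
side utility_box [([0.6137, -0.1027, -0.0023], 0.73)]
side paddle_grip [([0.5724, -0.1232, 0.1222], 0.83)]
side solvent_tin [([0.3682, -0.3244, -0.0004], 0.56)]
side parts_box [([0.3514, 0.1611, -0.0027], 0.81)]
top utility_box [([0.6137, -0.1082, 0.0057], 0.58), ([0.5731, -0.1266, 0.1194], 0.38)]
top paddle_grip [([0.5718, -0.1242, 0.1215], 0.67)]
top solvent_tin [([0.3703, -0.3323, -0.0004], 0.85)]
top parts_box [([0.3439, 0.157, 0.0007], 0.6)]
0.5 [0.30496086 0.60214433 0.29214107] [ 3.14155464e+00 -2.00893567e-06 -4.68776959e-01] 0.08754540832661933
```

View pics/side0.png

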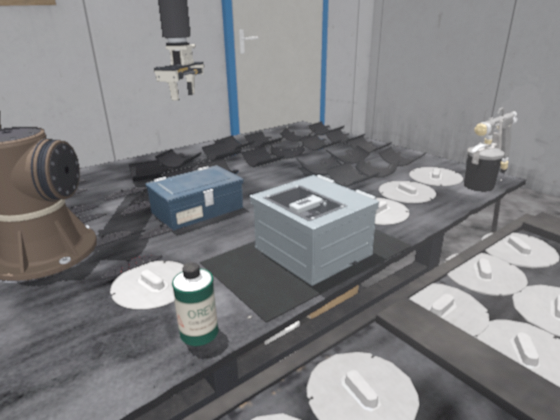

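View pics/top0.png

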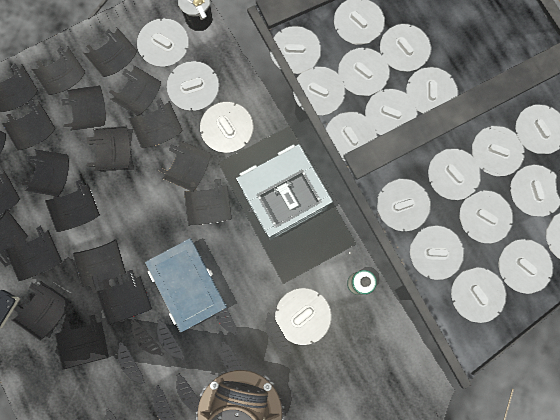

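The side view shows the grey box with its paddle at about (305,204), the tin in front at (196,305), and the blue box clear at (195,195). The top view puts the box at (285,190), the paddle at (290,197), and the lid corners at about (237,180), (300,146), (333,205) and (270,236). That agrees with the networks' positions. Next I measure the box's yaw.

```bash
python3 - <<'E'
from station import arm
import cv2,numpy as np
ci=arm.camera_info("top");K=np.array(ci["K"]);T=np.array(ci["extrinsics"])
def bp(p,z):
    d=T[:3,:3]@np.linalg.solve(K,[p[0],p[1],1]);o=T[:3,3];return (o+d*(z-o[2])/d[2])[:2]
im=arm.grab_frame("top")
m=[r for r in arm.silhouettes("top","utility_box")]
print("cam",T[:3,3].round(3))
for r in m[:2]:
    px=np.argwhere(r["pixels"])[:,::-1]
    w=np.array([bp(p,.129) for p in px],np.float32)
    print(r["score"],cv2.minAreaRect(w*1000), len(px))
for r in arm.silhouettes("top","paddle_grip")[:1]:
    px=np.argwhere(r["pixels"])[:,::-1]
    w=np.array([bp(p,.128) for p in px],np.float32)
    print(r["score"],cv2.minAreaRect(w*1000), len(px))
print([bp(p,.129).round(4) for p in((237,180),(300,146),(333,205),(270,236))])
c=im[130:260,215:355];cv2.imwrite("pics/c.png",cv2.resize(c,None,fx=4.5,fy=4.5,interpolation=2))
E
```

```text
cam [ 0.308 -0.091  1.565]
0.8 ((607.7509155273438, -100.45484924316406), (202.5679168701172, 206.17691040039062), 30.937057495117188) 5134
0.48 ((592.7667846679688, -114.10360717773438), (76.4085464477539, 29.663127899169922), 32.18098449707031) 286
[array([0.6337, 0.0248]), array([ 0.7356, -0.1455]), array([ 0.5722, -0.2392]), array([ 0.4821, -0.0705])]
```

View pics/c.png

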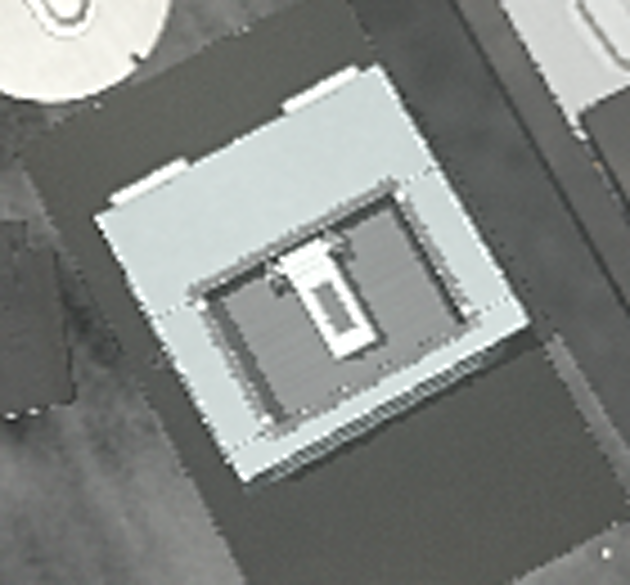

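Yaw comes out at about 0.54 rad, averaged over the edges. The paddle grip is at about (0.572, -0.125, 0.121).

Call:
move_arm:
  increments:
    - {"dx": 0.0236,"dy": 0.022,"jaw": 0.2}
    - {"dx": 0.0236,"dy": 0.022,"jaw": 0.2}
    - {"dx": 0.0236,"dy": 0.022,"jaw": 0.2}
    - {"dx": 0.0236,"dy": 0.022,"jaw": 0.2}
    - {"dx": 0.0236,"dy": 0.022,"jaw": 0.2}
    - {"dx": 0.0236,"dy": 0.022,"jaw": 0.2}
    - {"dx": 0.0236,"dy": 0.022,"jaw": 0.2}
    - {"dx": 0.0236,"dy": 0.022,"jaw": 0.2}
    - {"dx": 0.0236,"dy": 0.022,"jaw": 0.2}
    - {"dx": 0.0236,"dy": 0.022,"jaw": 0.2}
    - {"dx": 0.0236,"dy": 0.022,"jaw": 0.2}
    - {"dx": 0.0236,"dy": 0.022,"jaw": 0.2}

```text
$.increments[0]: bad value
```

Call:
move_arm:
  increments:
    - {"dx": 0.0236,"dy": 0.022,"jaw": 0.2}
    - {"dx": 0.0236,"dy": 0.022,"jaw": 0.2}
    - {"dx": 0.0236,"dy": 0.022,"jaw": 0.2}
    - {"dx": 0.0236,"dy": 0.022,"jaw": 0.2}
    - {"dx": 0.0236,"dy": 0.022,"jaw": 0.2}
    - {"dx": 0.0236,"dy": 0.022,"jaw": 0.2}
    - {"dx": 0.0236,"dy": 0.022,"jaw": 0.2}
    - {"dx": 0.0236,"dy": 0.022,"jaw": 0.2}
    - {"dx": 0.0236,"dy": 0.022,"jaw": 0.2}
    - {"dx": 0.0236,"dy": 0.022,"jaw": 0.2}
    - {"dx": 0.0236,"dy": 0.022,"jaw": 0.2}
    - {"dx": 0.0236,"dy": 0.022,"jaw": 0.2}

```text
$.increments[0]: bad value
```

Call:
move_arm:
  increments:
    - {"twist": -0.101,"jaw": 0.2}
    - {"twist": -0.101,"jaw": 0.2}
    - {"twist": -0.101,"jaw": 0.2}
    - {"twist": -0.101,"jaw": 0.2}
    - {"twist": -0.101,"jaw": 0.2}
    - {"twist": -0.101,"jaw": 0.2}
    - {"twist": -0.101,"jaw": 0.2}
    - {"twist": -0.101,"jaw": 0.2}
    - {"twist": -0.101,"jaw": 0.2}
    - {"twist": -0.101,"jaw": 0.2}
    - {"jaw": 0.2}
    - {"jaw": 0.2}

```text
$.increments[0]: bad value
```

Those were refused, probably because every field has to be present. I'll test one full row.

Call:
move_arm:
  increments:
    - {"jaw": 0.2,"dx": 0.0236,"dy": 0.022,"dz": 0.0,"twist": 0.0}

```text
t: 0.73
eef_pos: [0.315, 0.5749, 0.2911]
ee_rot: [-3.141, -0.0, -0.466]
force: [0.5, -0.2, -0.1]
width: 0.0845
gripper_force: 0.0
```

Call:
move_arm:
  increments:
    - {"jaw": 0.2,"dx": 0.0236,"dy": 0.022,"dz": 0,"twist": 0}
    - {"jaw": 0.2,"dx": 0.0236,"dy": 0.022,"dz": 0,"twist": 0}
    - {"jaw": 0.2,"dx": 0.0236,"dy": 0.022,"dz": 0,"twist": 0}
    - {"jaw": 0.2,"dx": 0.0236,"dy": 0.022,"dz": 0,"twist": 0}
    - {"jaw": 0.2,"dx": 0.0236,"dy": 0.022,"dz": 0,"twist": 0}
    - {"jaw": 0.2,"dx": 0.0236,"dy": 0.022,"dz": 0,"twist": 0}
    - {"jaw": 0.2,"dx": 0.0236,"dy": 0.022,"dz": 0,"twist": 0}
    - {"jaw": 0.2,"dx": 0.0236,"dy": 0.022,"dz": 0,"twist": 0}
    - {"jaw": 0.2,"dx": 0.0236,"dy": 0.022,"dz": 0,"twist": 0}
    - {"jaw": 0.2,"dx": 0.0236,"dy": 0.022,"dz": 0,"twist": 0}
    - {"jaw": 0.2,"dx": 0.0236,"dy": 0.022,"dz": 0,"twist": 0}
    - {"jaw": 0.2,"dx": 0.0236,"dy": 0.022,"dz": 0,"twist": 0}

```text
t: 1.73
eef_pos: [0.4497, 0.2069, 0.2926]
ee_rot: [-3.141, -0.0, -0.468]
force: [0.7, 0.2, 0.0]
width: 0.053
gripper_force: 0.0
```

Call:
move_arm:
  increments:
    - {"jaw": 0.2,"dx": 0.0236,"dy": 0.022,"dz": 0,"twist": 0}
    - {"jaw": 0.2,"dx": 0.0236,"dy": 0.022,"dz": 0,"twist": 0}
    - {"jaw": 0.2,"dx": 0.0236,"dy": 0.022,"dz": 0,"twist": 0}
    - {"jaw": 0.2,"dx": 0.0236,"dy": 0.022,"dz": 0,"twist": 0}
    - {"jaw": 0.2,"dx": 0.0236,"dy": 0.022,"dz": 0,"twist": 0}
    - {"jaw": 0.2,"dx": 0.0236,"dy": 0.022,"dz": 0,"twist": 0}
    - {"jaw": 0.2,"dx": 0.0236,"dy": 0.022,"dz": 0,"twist": 0}
    - {"jaw": 0.2,"dx": 0.0236,"dy": 0.022,"dz": 0,"twist": 0}
    - {"jaw": 0.2,"dx": 0.0236,"dy": 0.022,"dz": 0,"twist": 0}
    - {"jaw": 0.2,"dx": 0.0236,"dy": 0.022,"dz": 0,"twist": 0}
    - {"jaw": 0.2,"dx": 0.0236,"dy": 0.022,"dz": 0,"twist": 0}

```text
t: 2.65
eef_pos: [0.5721, -0.1265, 0.2924]
ee_rot: [-3.141, -0.0, -0.469]
force: [0.6, 1.1, 0.1]
width: 0.0523
gripper_force: 0.0
```

Call:
move_arm:
  increments:
    - {"jaw": 0.2,"dx": 0,"dy": 0,"dz": 0,"twist": -0.101}
    - {"jaw": 0.2,"dx": 0,"dy": 0,"dz": 0,"twist": -0.101}
    - {"jaw": 0.2,"dx": 0,"dy": 0,"dz": 0,"twist": -0.101}
    - {"jaw": 0.2,"dx": 0,"dy": 0,"dz": 0,"twist": -0.101}
    - {"jaw": 0.2,"dx": 0,"dy": 0,"dz": 0,"twist": -0.101}
    - {"jaw": 0.2,"dx": 0,"dy": 0,"dz": 0,"twist": -0.101}
    - {"jaw": 0.2,"dx": 0,"dy": 0,"dz": 0,"twist": -0.101}
    - {"jaw": 0.2,"dx": 0,"dy": 0,"dz": 0,"twist": -0.101}
    - {"jaw": 0.2,"dx": 0,"dy": 0,"dz": 0,"twist": -0.101}
    - {"jaw": 0.2,"dx": 0,"dy": 0,"dz": 0,"twist": -0.101}
    - {"jaw": 0.2,"dx": 0,"dy": 0,"dz": 0,"twist": 0}
    - {"jaw": 0.2,"dx": 0,"dy": 0,"dz": 0,"twist": 0}

```text
t: 3.65
eef_pos: [0.5717, -0.1248, 0.2922]
ee_rot: [3.142, -0.0, 0.538]
force: [0.6, -0.2, 0.5]
width: 0.0524
gripper_force: 0.0
```

Call:
move_arm:
  increments:
    - {"jaw": 0.2,"dx": 0,"dy": 0,"dz": 0.025,"twist": 0}
    - {"jaw": 0.2,"dx": 0,"dy": 0,"dz": 0.025,"twist": 0}
    - {"jaw": 0.2,"dx": 0,"dy": 0,"dz": 0.025,"twist": 0}
    - {"jaw": 0.2,"dx": 0,"dy": 0,"dz": 0,"twist": 0}
    - {"jaw": 0.2,"dx": 0,"dy": 0,"dz": 0,"twist": 0}

```text
t: 4.07
eef_pos: [0.5713, -0.125, 0.2166]
ee_rot: [-3.141, 0.003, 0.539]
force: [-0.4, -0.2, 0.8]
width: 0.0526
gripper_force: 0.0
```

```bash
python3 - <<'E'
from station import arm
import cv2
im=arm.grab_frame("side");print([(r["position"],r["score"]) for r in arm.pinpoint("side","paddle_grip")[:2]])
cv2.imwrite("pics/s1.png",cv2.resize(im[110:270,230:400],None,fx=3.5,fy=3.5,interpolation=2))
E
```

```text
[([0.576, -0.1251, 0.1224], 0.74), ([0.613, -0.1041, 0.0028], 0.61)]
```

View pics/s1.png

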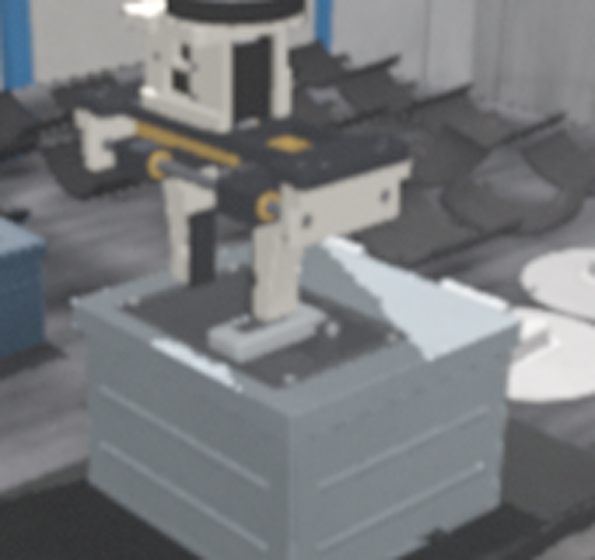

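The crop shows the fingers straddling the paddle, whose free end is near crop (245,350) with the fingertips at (200,280) and (275,318). They are aligned, so I descend and grip.

Call:
move_arm:
  increments:
    - {"jaw": 0.2,"dx": 0.002,"dy": 0,"dz": 0.0155,"twist": 0}
    - {"jaw": 0.2,"dx": 0,"dy": 0,"dz": 0.0155,"twist": 0}
    - {"jaw": 0.2,"dx": 0,"dy": 0,"dz": 0.0155,"twist": 0}
    - {"jaw": 0.2,"dx": 0,"dy": 0,"dz": 0,"twist": 0}

```text
t: 4.5
eef_pos: [0.5729, -0.1237, 0.1698]
ee_rot: [-3.141, 0.001, 0.54]
force: [-0.4, 0.0, -0.6]
width: 0.0525
gripper_force: 0.0
```

Call:
move_arm:
  increments:
    - {"jaw": -1,"dx": 0,"dy": 0,"dz": 0,"twist": 0}
    - {"jaw": -1,"dx": 0,"dy": 0,"dz": 0,"twist": 0}
    - {"jaw": -1,"dx": 0,"dy": 0,"dz": 0,"twist": 0}
    - {"jaw": -1,"dx": 0,"dy": 0,"dz": 0,"twist": 0}
    - {"jaw": -1,"dx": 0,"dy": 0,"dz": 0,"twist": 0}
    - {"jaw": -1,"dx": 0,"dy": 0,"dz": 0,"twist": 0}
  force: 35

```text
t: 5.0
eef_pos: [0.575, -0.1252, 0.1722]
ee_rot: [3.138, -0.002, 0.542]
force: [4.0, -10.3, -0.5]
width: 0.0274
gripper_force: 35.0
```

Call:
move_arm:
  increments:
    - {"jaw": -1,"dx": 0,"dy": 0.002,"dz": -0.0037,"twist": 0}
    - {"jaw": -1,"dx": 0.0005,"dy": 0,"dz": -0.0037,"twist": 0}
    - {"jaw": -1,"dx": 0.0007,"dy": 0,"dz": -0.0037,"twist": 0}
    - {"jaw": -1,"dx": 0.0009,"dy": 0,"dz": -0.0036,"twist": 0}
    - {"jaw": -1,"dx": 0.0012,"dy": 0,"dz": -0.0035,"twist": 0}
    - {"jaw": -1,"dx": 0.0013,"dy": 0,"dz": -0.0035,"twist": 0}
    - {"jaw": -1,"dx": 0.0016,"dy": 0,"dz": -0.0033,"twist": 0}
    - {"jaw": -1,"dx": 0.0019,"dy": 0,"dz": -0.0033,"twist": 0}
    - {"jaw": -1,"dx": 0,"dy": 0,"dz": 0,"twist": 0}
    - {"jaw": -1,"dx": 0,"dy": 0,"dz": 0,"twist": 0}

```text
t: 5.83
eef_pos: [0.5807, -0.1222, 0.1985]
ee_rot: [-3.142, 0.002, 0.541]
force: [1.3, -7.2, -8.3]
width: 0.0275
gripper_force: 35.0
```

```bash
python3 - <<'E'
from station import arm
import cv2
im=arm.grab_frame("side")
cv2.imwrite("pics/s2.png",cv2.resize(im[110:270,230:400],None,fx=3.5,fy=3.5,interpolation=2))
E
```

```text
(no output)
```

View pics/s2.png

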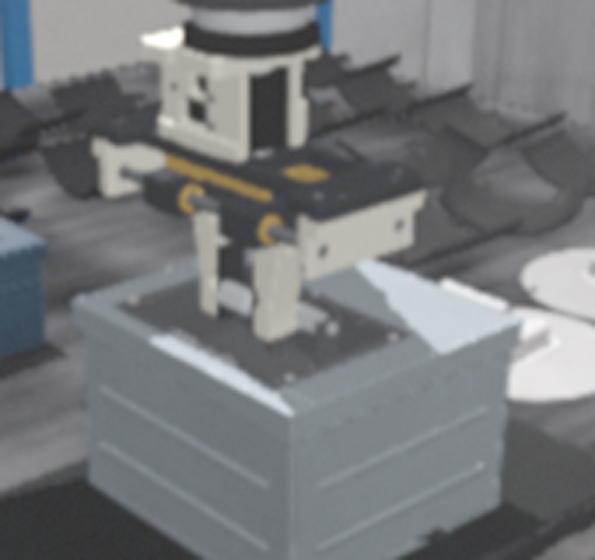

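The paddle is up between the fingers, with its free end near crop (235,295), and it is still held. Next is the lid arc about the hinge.

Call:
move_arm:
  increments:
    - {"jaw": -1,"dx": 0.0015,"dy": 0.002,"dz": -0.003,"twist": 0}
    - {"jaw": -1,"dx": 0,"dy": 0,"dz": 0,"twist": 0}
    - {"jaw": -1,"dx": 0.0013,"dy": 0,"dz": -0.0063,"twist": 0}
    - {"jaw": -1,"dx": 0.0016,"dy": 0,"dz": -0.0061,"twist": 0}
    - {"jaw": -1,"dx": 0.0019,"dy": 0,"dz": -0.006,"twist": 0}
    - {"jaw": -1,"dx": 0.0022,"dy": 0,"dz": -0.006,"twist": 0}
    - {"jaw": -1,"dx": 0.0025,"dy": 0,"dz": -0.0058,"twist": 0}
    - {"jaw": -1,"dx": 0.0028,"dy": 0,"dz": -0.0058,"twist": 0}
    - {"jaw": -1,"dx": 0,"dy": 0,"dz": 0,"twist": 0}

```text
t: 6.63
eef_pos: [0.5928, -0.1155, 0.2389]
ee_rot: [-3.14, 0.003, 0.541]
force: [-9.9, 0.6, -3.0]
width: 0.0275
gripper_force: 35.0
```

```bash
python3 - <<'E'
from station import arm
import cv2
im=arm.grab_frame("side")
cv2.imwrite("pics/s3.png",cv2.resize(im[90:270,230:400],None,fx=3.2,fy=3.2,interpolation=2))
E
```

```text
(no output)
```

View pics/s3.png

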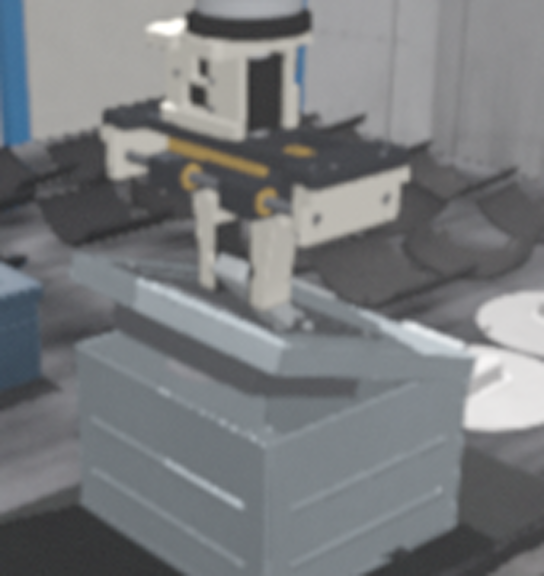

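The lid has lifted about 0.3 rad, with its front edge at crop (75,260)–(280,360), and the grip holds. I continue the arc.

Call:
move_arm:
  increments:
    - {"jaw": -1,"dx": 0.003,"dy": 0,"dz": -0.0056,"twist": 0}
    - {"jaw": -1,"dx": 0.0033,"dy": 0,"dz": -0.0054,"twist": 0}
    - {"jaw": -1,"dx": 0.0036,"dy": 0,"dz": -0.0053,"twist": 0}
    - {"jaw": -1,"dx": 0.0039,"dy": 0,"dz": -0.005,"twist": 0}
    - {"jaw": -1,"dx": 0.0041,"dy": 0,"dz": -0.0048,"twist": 0}
    - {"jaw": -1,"dx": 0.0044,"dy": 0,"dz": -0.0046,"twist": 0}
    - {"jaw": -1,"dx": 0.0046,"dy": 0,"dz": -0.0044,"twist": 0}
    - {"jaw": -1,"dx": 0.0048,"dy": 0,"dz": -0.0042,"twist": 0}
    - {"jaw": -1,"dx": 0,"dy": 0,"dz": 0,"twist": 0}

```text
t: 7.43
eef_pos: [0.6197, -0.0994, 0.2784]
ee_rot: [-3.14, 0.004, 0.541]
force: [-12.2, 0.8, -1.3]
width: 0.0279
gripper_force: 35.0
```

Call:
move_arm:
  increments:
    - {"jaw": -1,"dx": 0.005,"dy": 0,"dz": -0.0039,"twist": 0}
    - {"jaw": -1,"dx": 0.0052,"dy": 0,"dz": -0.0037,"twist": 0}
    - {"jaw": -1,"dx": 0.0054,"dy": 0,"dz": -0.0034,"twist": 0}
    - {"jaw": -1,"dx": 0.0055,"dy": 0,"dz": -0.0031,"twist": 0}
    - {"jaw": -1,"dx": 0.0057,"dy": 0,"dz": -0.0028,"twist": 0}
    - {"jaw": -1,"dx": 0,"dy": 0,"dz": 0,"twist": 0}
    - {"jaw": -1,"dx": 0,"dy": 0,"dz": 0,"twist": 0}

```text
t: 8.02
eef_pos: [0.6429, -0.0855, 0.2957]
ee_rot: [-3.14, 0.002, 0.542]
force: [-11.2, 1.9, -0.4]
width: 0.0276
gripper_force: 35.0
```

```bash
python3 - <<'E'
from station import arm
import cv2
im=arm.grab_frame("side")
cv2.imwrite("pics/s4.png",cv2.resize(im[90:270,230:400],None,fx=3.2,fy=3.2,interpolation=2))
E
```

```text
(no output)
```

View pics/s4.png

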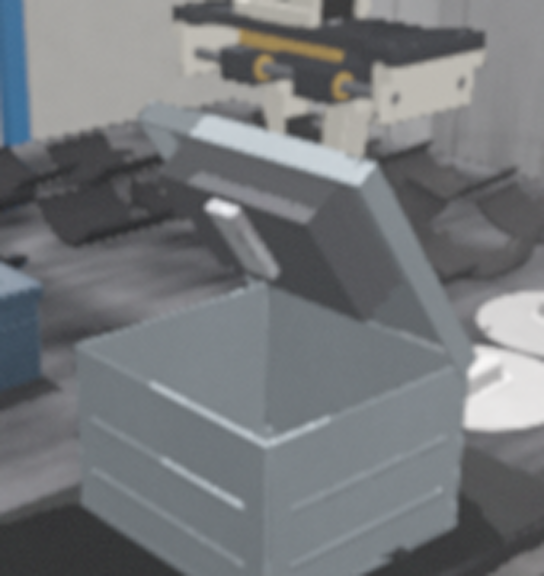

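The lid stands steep at about 0.97 rad by geometry, with its top front edge at crop (150,110)–(370,170). I release and retreat straight up.

Call:
move_arm:
  increments:
    - {"jaw": 0.2,"dx": -0.001,"dy": 0,"dz": 0,"twist": 0}
    - {"jaw": 0.2,"dx": 0,"dy": 0,"dz": 0,"twist": 0}
    - {"jaw": 0.2,"dx": 0,"dy": 0,"dz": 0,"twist": 0}
    - {"jaw": 0.2,"dx": 0,"dy": 0,"dz": 0,"twist": 0}
    - {"jaw": 0.2,"dx": 0,"dy": 0,"dz": 0,"twist": 0}

```text
t: 8.48
eef_pos: [0.6443, -0.0862, 0.2953]
ee_rot: [3.14, -0.002, 0.541]
force: [0.3, -0.3, -0.2]
width: 0.0514
gripper_force: 0.0
```

Call:
move_arm:
  increments:
    - {"jaw": 0.2,"dx": 0,"dy": 0,"dz": -0.01,"twist": 0}
    - {"jaw": 0.2,"dx": 0.003,"dy": 0,"dz": -0.015,"twist": 0}
    - {"jaw": 0.2,"dx": 0.005,"dy": 0,"dz": -0.02,"twist": 0}
    - {"jaw": 0.2,"dx": 0.005,"dy": 0,"dz": -0.02,"twist": 0}
    - {"jaw": 0.2,"dx": 0.005,"dy": 0,"dz": -0.02,"twist": 0}
    - {"jaw": 0.2,"dx": 0,"dy": 0,"dz": -0.02,"twist": 0}
    - {"jaw": 0.2,"dx": 0,"dy": 0,"dz": 0,"twist": 0}
    - {"jaw": 0.2,"dx": 0,"dy": 0,"dz": 0,"twist": 0}
    - {"jaw": 0.2,"dx": 0,"dy": 0,"dz": 0,"twist": 0}

```text
t: 9.23
eef_pos: [0.6588, -0.077, 0.3992]
ee_rot: [-3.141, -0.0, 0.541]
force: [0.4, -0.3, -0.6]
width: 0.0525
gripper_force: 0.0
```

```bash
python3 - <<'E'
from station import arm
import cv2
im=arm.grab_frame("side")
cv2.imwrite("pics/s5.png",im)
print([(r["position"],r["score"]) for r in arm.pinpoint("side","solvent_tin")[:1]])
E
```

```text
[([0.3651, -0.3248, -0.0032], 0.8)]
```

View pics/s5.png

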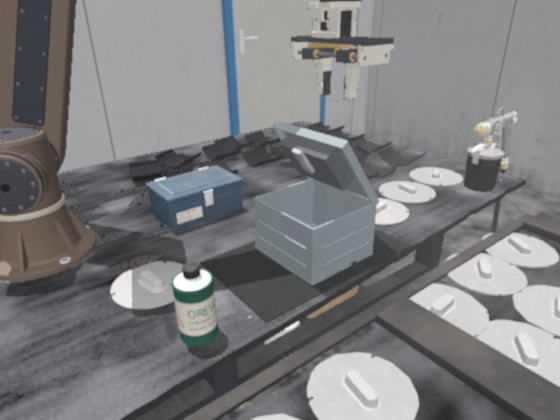

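The lid stays open at (320,160), the gripper is clear above it at (345,75), and the tin hasn't moved from (196,305).

```bash
python3 -c "
from station import arm
print(arm.job_done())"
```

```text
the job is handed in; nothing more can be done
None
```

The utility box's lid stands open by itself at about 0.97 rad (55°, estimated from the arm's pose), the gripper is clear, the solvent tin has not moved, and the job was handed in at about 9 s; no verdict was returned.

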